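# Sweep the stone offcuts off the inlay slab into the scrap tray

### The arm

A 6-joint arm with a two-finger parallel gripper is mounted at the origin on the work surface. World frame = base frame: x ahead of the robot, y to its left, z up, the work surface at z = 0. Lengths are in m, angles in rad, forces in N, time in s.
With the tool pointing down it reaches from about 0.375 to 0.9 m from the base axis. Payload 3.1 kg.
Tool frame: the origin (TCP) lies midway between the tips of the shut fingers; the grasp point (between the pads) lies 19 mm behind it; z points along the fingers, y is the line along which they close (so a half turn about z gives the same grasp; the last joint's range is limited). The gripper opens to 87 mm and grips with 3 to 60 N. Pads are 19 mm wide; open, the fingers measure 117 mm over their backs; the gripper's body (75 mm by 190 mm) begins 51 mm behind the grasp point.
Start: joints at [-0.178, 0.527, 1.433, -0, 1.181, -0.178], TCP at [0.625, 0, 0.223] pointing down, gripper open.
Joint ranges: [-3.08, 3.08], [-0.75, 2.2], [0.22, 2.44], [-1.43, 4.57], [0, 2.65], [-2.85, 2.85]. Speed limits (rad/s): [2.79, 2.79, 3.14, 3.14, 3.14, 3.14].

### API

Orientations are given as a unit quaternion [x, y, z, w].
In Python, from rig import robot gives the robot as it stands. The module is installed in compiled form; this text tells all that it offers.
- The arm moves only by the tool play_rows, never from a script. Its arguments are lists of equal length, an entry for each row: "gripper": the closure, from -1 (fully open) to 1 (shut); "delta_pos": the shift along the tool's x, y, z in cm, a list of three; "turn": the turn, a rotation vector about the tool's x, y, z in rad, a list of three. A call has 1 to 12 rows; each row is the pose to reach, as a shift and turn from the pose commanded when the call began, along the tool's axes at that moment; what a row does not reach only later rows make up. A row lasts 1/8 s, in which the tool goes at most 62.5 mm and 10.7 degrees, less where a joint would pass 70% of its speed; a pose out of reach is approached as far as the arm can. A call with a gripper value outside its range is refused whole. The fingers move at their own pace and stop on an object; "squeeze" is the grip in N (left out, the last holds). Time passes only in rows, so rows that repeat a pose let the fingers close. It gives the time, the measured TCP pose, the force, the opening and the grip force at its end, in the units of the state.
- robot.get_obs(): the state, without advancing time (a new reading comes with each control period).
- robot.camera(name): name is "scene" or "side" or "wrist"; returns a dict with "color" (400x640x3 uint8, red, green, blue), "vfov" (degrees; the focal length in pixels is half the picture's height over the tangent of half this angle, whatever the lens; pixels are square), "cx", "cy" (the principal point, pixels), "R" (3x3) and "t" (3): a world point X has camera coordinates R X + t. Camera axes: x right, y down, z forward; pixel columns grow to the right and rows downward; lengths in m; the calibration is good to about 2 mm. A picture is of the moment at which its call begins. There is no depth.
- robot.hand_in(): hands the job in; it is judged then, once.
The state is a dict: "time": time; "q": joint angles; "joint_velocities": joint speeds; "joint_torque": joint torques, N m; "position": TCP position; "tool_rot": TCP orientation; "ft_force": force on the tool from outside, world axes, zero at the start; "moment": the same for the moment, N m; "grip_width": finger opening in m; "grip_force": force on a finger pad.
Only numpy, scipy, OpenCV 4.12 (cv2) and the standard library are available. Lean on these libraries where they do the work, as an engineer would, in place of code of your own. Each camera call takes 0.05 s, during which the arm holds its last target. There are 200 camera calls.

### The job

Clear the octagonal slab: with the fingertips, sweep the three dark green stone offcuts across its face and over its edge so that all three end up lying inside the bare grey steel scrap tray, none on the rim, none in the wooden parts tray or on the table. Only push them, never pick them up or lift them, and leave the blue petal, the dark steel weight and everything standing on the table where they are.

Things in the scene. Friction and masses are not known exactly. Their poses are not given: they have to be found in the camera images.
- offcut_a: dark green stone offcut, a rough block 28 x 22 x 12 mm with one corner missing, 18 to 31 g, lying flat and loose on the slab; origin in the middle of its underside, its z axis up, long side along its x axis
- offcut_b: dark green stone offcut, a rough block 28 x 22 x 12 mm with one corner missing, 18 to 31 g, lying flat and loose on the slab; origin in the middle of its underside, its z axis up, long side along its x axis
- offcut_c: dark green stone offcut, a rough block 28 x 22 x 12 mm with one corner missing, 18 to 31 g, lying flat and loose on the slab; origin in the middle of its underside, its z axis up, long side along its x axis
- offcut_a_center (a point): the middle of offcut_a, 6 mm above the middle of its underside
- offcut_b_center (a point): the middle of offcut_b, 6 mm above the middle of its underside
- offcut_c_center (a point): the middle of offcut_c, 6 mm above the middle of its underside
- slab: the work piece, a fixed octagonal marble top with a white edge and an ochre painted face with white drawn flowers, 320 mm across flats (each side 133 mm long), 30 mm thick, face flat at z = 0.030; origin in the middle of its underside, z up. Its yaw varies. Its flats at +y and -y have one tray each standing right against them
- scrap_tray: the scrap tray: empty open tray of bare grey steel, fixed, 180 mm along x, 110 mm along y, 24 mm high (its rim 6 mm below the slab's face), walls and floor 5 mm; origin in the middle of its underside, axes parallel to the slab's. One long side stands 1 mm from the slab's +y or its -y flat (its centre 216 mm from the slab's centre); which one varies
- parts_tray: the parts tray: dark wooden tray of the same size with finished coloured inlays in it, fixed, at the slab's other of these two flats; not to be used
- petal: finished dark blue petal-shaped inlay, 36 x 18 x 8 mm, loose on the slab, near the slab's -x or its +x flat (about 118 mm from the slab's centre); stays where it is. Origin in its underside
- weight: small dark steel weight with a knob, 26 mm across, 48 mm tall, standing loose on the slab near the other of these two flats (about 118 mm from the slab's centre); stays where it is. Origin in its underside
- bowl: green bowl, 140 mm across, 60 mm high, on the table to the robot's right; stays. Origin in its underside
- bottle: amber bottle, 52 mm across, 120 mm high, on the table to the right; stays. Origin in its underside
- pot: terracotta pot with pencils and scribers, 70 mm across, about 145 mm high in all, on the table to the left; stays. Origin in its underside
- chisel: slim hand tool with a handle, 180 mm long, lying on the table to the left; stays

How it is judged:
By the outcome, as a careful person would: the job done as asked, in the order asked, and still so for the second after the job is handed in, with the robot touching nothing.
It also fails if it takes over 58 s, if anything falls off the work surface, if the arm or the gripper's body presses on something with over 40 N, if the wrist force passes 120 N, or if a joint passes its speed limit or range.

## Working session

There is one attempt and no reset: what is moved stays moved. The work goes in short steps, Python scripts to look and compute and a tool call to move; the robot and the scene stay as the last step left them, time stands still between calls to the robot, and variables do not carry over. Pictures are saved under pics/ and viewed, at most 10 in all, crops included, and the job is handed in when it is done.

Besides the shell and the picture viewer there is one more tool, called after "Request:" as name(argument=value, ...) on one line, values as JSON. play_rows: Moves the arm, as the interface text tells. Its arguments: {"type":"object","properties":{"gripper":{"type":"array","items":{"type":"number"}},"delta_pos":{"type":"array","items":{"type":"array","items":{"type":"number"}}},"turn":{"type":"array","items":{"type":"array","items":{"type":"number"}}},"squeeze":{"type":"number"}},"required":["gripper","delta_pos","turn"]}

```bash
mkdir -p pics; cat > h.py <<'E'
import numpy as np, cv2
from rig import robot
def ray(c,u,v,z):
    f=c["color"].shape[0]/2/np.tan(np.radians(c["vfov"])/2)
    d=np.array([(u-c["cx"])/f,(v-c["cy"])/f,1.])
    R=np.array(c["R"]);o=-R.T@np.array(c["t"]);d=R.T@d
    return (o+d*(z-o[2])/d[2])
def pix(c,X):
    f=c["color"].shape[0]/2/np.tan(np.radians(c["vfov"])/2)
    p=np.array(c["R"])@np.array(X)+np.array(c["t"])
    return p[:2]/p[2]*f+[c["cx"],c["cy"]]
def top(c,z,x0=.35,x1=.9,y0=-.3,y1=.3,s=1000):
    # rectified view at height z: row down = -x, col right = -y
    P=[[x1,y1,z],[x1,y0,z],[x0,y0,z],[x0,y1,z]]
    W,H=int((y1-y0)*s),int((x1-x0)*s)
    M=cv2.getPerspectiveTransform(np.float32([pix(c,p) for p in P]),np.float32([[0,0],[W,0],[W,H],[0,H]]))
    return cv2.warpPerspective(c["color"],M,(W,H))
E
python3 - <<'E'
from h import *
o=robot.get_obs();print(o["time"],o["position"],o["tool_rot"],o["grip_width"])
for n in("scene","wrist"):
    c=robot.camera(n);np.save(f"{n}0.npy",c,allow_pickle=True)
    cv2.imwrite(f"pics/{n}0.png",c["color"][:,:,::-1]);print(n,c["vfov"],np.round(-np.array(c["R"]).T@c["t"],3))
    if n=="scene":
        a=c["color"]
ims=[cv2.imread(f"pics/{n}0.png") for n in("scene","wrist")]
cv2.imwrite("pics/both.png",cv2.resize(np.vstack(ims),(480,600)))
E
```

```text
0.0 [6.24258449e-01 1.68676500e-04 2.21578973e-01] [ 7.07100851e-01  7.07111900e-01 -6.16139166e-04 -8.76417826e-04] 0.08704418070460296
scene 43.88281004651478 [1.256 0.407 1.509]
wrist 70.9787158697588 [0.625 0.082 0.384]
```

View pics/scene0.png

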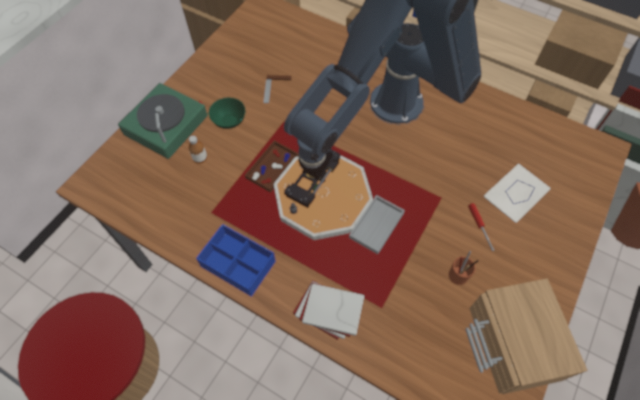

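View pics/wrist0.png

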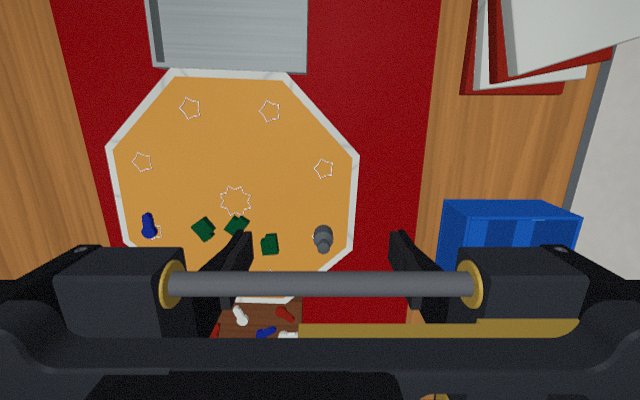

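The wrist view shows the scrap tray at the top (+y, about (230,35)). The offcuts are at (203,229), (237,226) and (269,244), the petal at (148,225) and the weight at (322,238). Next I'll measure them.

```bash
python3 - <<'E'
from h import *
c=np.load("wrist0.npy",allow_pickle=True).item();a=c["color"]
hsv=cv2.cvtColor(a,cv2.COLOR_RGB2HSV)
def comps(m,z,n,mn=60):
    k,l,s,ce=cv2.connectedComponentsWithStats(m.astype(np.uint8))
    for i in range(1,k):
        if s[i,4]>mn:
            cn=cv2.findContours((l==i).astype(np.uint8),0,2)[0][0]
            w=np.float32([ray(c,u,v,z)[:2]*1000 for u,v in cn[:,0]])
            r=cv2.minAreaRect(w); print(n,s[i,4],ce[i].round(),np.round(ray(c,*ce[i],z)[:2],4),"rect",np.round(r[0]),np.round(r[1]),round(r[2]),"bb",w.min(0).round(),w.max(0).round())
h,s,v=[hsv[...,i] for i in range(3)]
comps((h>60)&(h<95)&(s>100),.042,"green")
comps((h>105)&(h<130)&(s>120)&(v>40)&(np.arange(640)[None]<200),.036,"petal")
comps((s<60)&(v<130)&(np.arange(400)[:,None]>222)&(np.arange(400)[:,None]<255)&(np.arange(640)[None]<336)&(np.arange(640)[None]>310),.03,"weight")
for n,p,z in[("slab L top corner",(173,69),.03),("slab R top",(287,72),.03),("slab L",(106,148),.03),("slab R",(358,155),.03),("tray nearL",(155,67),.024),("tray near R",(307,73),.024),("weight base",(322,247),.03)]:print(n,np.round(ray(c,*p,z),3))
E
```

```text
green 334 [204. 229.] [ 0.4692 -0.0696] rect [470. -70.] [26. 27.] 34 bb [453. -88.] [483. -53.]
green 269 [236. 224.] [ 0.5129 -0.0635] rect [513. -64.] [31. 20.] 50 bb [496. -79.] [529. -52.]
green 298 [269. 244.] [ 0.555  -0.0926] rect [555. -92.] [22. 30.] 0 bb [ 544. -107.] [565. -77.]
petal 280 [148. 226.] [ 0.3921 -0.0683] rect [393. -67.] [36. 20.] 80 bb [381. -85.] [402. -50.]
weight 415 [323. 238.] [ 0.6276 -0.0895] rect [628. -91.] [25. 43.] 1 bb [ 615. -112.] [640. -69.]
slab L top corner [0.454 0.126 0.03 ]
slab R top [0.586 0.123 0.03 ]
slab L [0.355 0.035 0.03 ]
slab R [0.672 0.026 0.03 ]
tray nearL [0.43  0.129 0.024]
tray near R [0.608 0.122 0.024]
weight base [ 0.626 -0.103  0.03 ]
```

Request:
play_rows(gripper=[1,1,1,1,1,1,1,1,1,1,1,1], delta_pos=[[-3,-1.5,0],[-7,-4,1],[-11,-6,3],[-13.5,-6.9,6],[-13.5,-6.9,9],[-13.5,-6.9,12],[-13.5,-6.9,15],[-13.5,-6.9,16.5],[-13.5,-6.9,17.5],[-13.5,-6.9,18],[-13.5,-6.9,18],[-13.5,-6.9,18]], turn=[[0,0,0],[0,0,0],[0,0,0],[0,0,0],[0,0,0],[0,0,0],[0,0,0],[0,0,0],[0,0,0],[0,0,0],[0,0,0],[0,0,0]])

```text
time: 1.6
position: [0.5565, -0.1352, 0.0433]
tool_rot: [0.707, 0.707, 0.0, 0.001]
ft_force: [-0.6, -0.8, -0.1]
grip_width: 0.0006
grip_force: 0.0
```

```bash
python3 - <<'E'
from h import *
for n in("wrist","side"):
    c=robot.camera(n);cv2.imwrite(f"pics/{n}1.png",c["color"][:,:,::-1]);print(np.round(-np.array(c["R"]).T@c["t"],3),c["vfov"])
a,b=[cv2.imread(f"pics/{n}1.png") for n in("wrist","side")]
cv2.imwrite("pics/m1.png",cv2.resize(np.vstack([a,b]),(480,600)))
E
```

```text
[ 0.557 -0.053  0.205] 70.9787158697588
[ 0.318 -0.866  1.06 ] 48.21678296721622
```

View pics/m1.png

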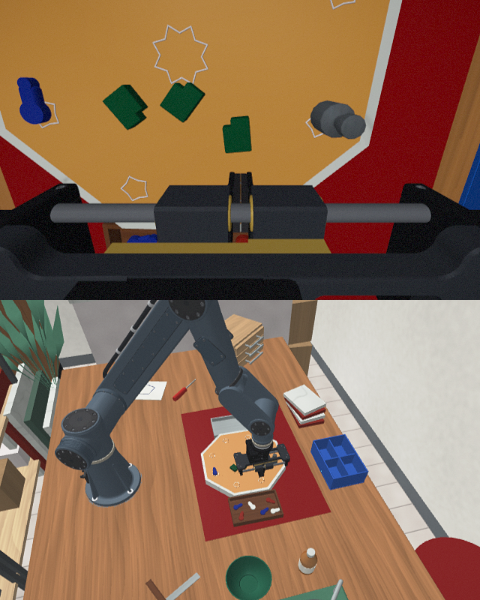

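The wrist view shows the shut fingers right behind offcut c, at about (241,180) against (237,135). Pushing now.

Request:
play_rows(gripper=[1,1,1,1,1,1,1,1,1,1,1,1], delta_pos=[[0,0,0.5],[0,0,0.9],[0.6,0,0.9],[1.2,0,0.9],[2,0,0.9],[3,0.1,0.9],[4,0.1,0.9],[5,0.1,0.9],[6,0.2,0.9],[7,0.2,0.9],[7.7,0.2,0.9],[8,0.2,0.9]], turn=[[0,0,0],[0,0,0],[0,0,0],[0,0,0],[0,0,0],[0,0,0],[0,0,0],[0,0,0],[0,0,0],[0,0,0],[0,0,0],[0,0,0]])

```text
time: 3.2
position: [0.5579, -0.0544, 0.0335]
tool_rot: [0.707, 0.707, -0.0, -0.0]
ft_force: [-0.0, -1.4, 0.2]
grip_width: 0.0005
grip_force: 0.1
```

```bash
cat > loc.py <<'E'
from h import *
import sys
o=robot.get_obs();print(round(o["time"],2),np.round(o["position"],4))
for n in sys.argv[1:] or ["wrist"]:
    c=robot.camera(n);a=c["color"];cv2.imwrite(f"pics/{n}_{o['time']:.2f}.png",a[:,:,::-1])
    hsv=cv2.cvtColor(a,cv2.COLOR_RGB2HSV);h,s,v=[hsv[...,i] for i in range(3)]
    for nm,m,z in(("green",(h>60)&(h<95)&(s>100),.042),("blue",(h>105)&(h<130)&(s>120)&(v>40),.036)):
        k,l,st,ce=cv2.connectedComponentsWithStats(m.astype(np.uint8))
        for i in range(1,k):
            if st[i,4]>25:
                cn=cv2.findContours((l==i).astype(np.uint8),0,2)[0][0]
                w=np.float32([ray(c,u,q,z)[:2]*1000 for u,q in cn[:,0]]);r=cv2.minAreaRect(w)
                if 300<r[0][0]<720 and abs(r[0][1])<300: print(n,nm,st[i,4],ce[i].round(),"rect",np.round(r[0]),np.round(r[1]),round(r[2]),"bb",w.min(0).round(),w.max(0).round())
E
python3 loc.py
```

```text
3.2 [ 0.5579 -0.0544  0.0335]
wrist green 1625 [319. 211.] rect [557. -29.] [21. 30.] 1 bb [546. -44.] [567. -14.]
wrist green 45 [258. 244.] rect [521. -50.] [3. 7.] 90 bb [517. -52.] [525. -49.]
wrist green 863 [178. 261.] rect [469. -66.] [28. 20.] 34 bb [452. -69.] [485. -50.]
wrist green 39 [244. 245.] rect [512. -51.] [3. 7.] 90 bb [509. -52.] [516. -49.]
wrist blue 420 [ 59. 246.] rect [392. -55.] [22. 11.] 31 bb [385. -65.] [402. -48.]
```

Request:
play_rows(gripper=[1,1,1,1,1,1,1,1,1,1,1,1], delta_pos=[[0.5,0,0],[1.5,0,0],[2.5,0,0],[3.5,0,0],[4.5,0,0],[5.5,0,0],[6.5,0,0],[7.5,0,0],[8.5,0,0],[9.5,0,0],[10.5,0,0],[11,0,0]], turn=[[0,0,0],[0,0,0],[0,0,0],[0,0,0],[0,0,0],[0,0,0],[0,0,0],[0,0,0],[0,0,0],[0,0,0],[0,0,0],[0,0,0]])

```text
time: 4.75
position: [0.5579, 0.0558, 0.0336]
tool_rot: [0.707, 0.707, -0.0, 0.0]
ft_force: [0.4, -0.3, 0.7]
grip_width: 0.0007
grip_force: 0.1
```

```bash
python3 loc.py
```

```text
4.75 [0.5579 0.0558 0.0336]
wrist green 1630 [319. 211.] rect [557.  81.] [21. 30.] 1 bb [546.  65.] [567.  96.]
```

Request:
play_rows(gripper=[1,1,1,1,1,1,1,1,1,1,1,1], delta_pos=[[0.5,0,0],[1.5,0,0],[2.5,0,0],[3.5,0,0],[4.5,0,0],[5.5,0,0],[6.5,0,0],[7.5,0,0],[8.5,0,0],[9.3,0,0],[9.6,0,0],[9.6,0,0]], turn=[[0,0,0],[0,0,0],[0,0,0],[0,0,0],[0,0,0],[0,0,0],[0,0,0],[0,0,0],[0,0,0],[0,0,0],[0,0,0],[0,0,0]])

```text
time: 6.3
position: [0.558, 0.1512, 0.0335]
tool_rot: [0.707, 0.707, -0.0, 0.0]
ft_force: [-0.5, 0.4, -0.1]
grip_width: 0.0002
grip_force: 0.0
```

```bash
python3 loc.py; cp pics/wrist_6*.png pics/v2.png
```

```text
6.3 [0.558  0.1512 0.0335]
wrist green 1233 [303. 212.] rect [548. 175.] [20. 25.] 34 bb [534. 164.] [562. 190.]
```

View pics/v2.png

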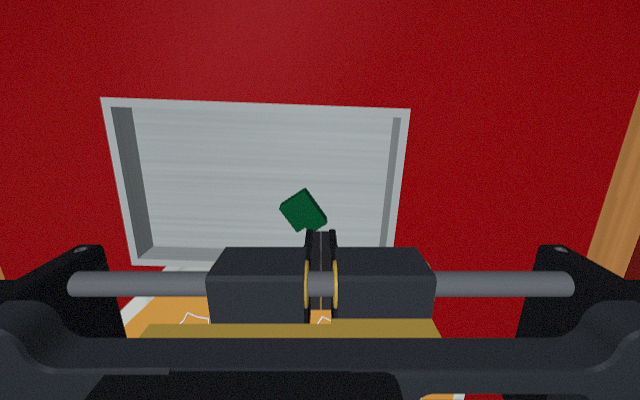

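The picture shows c lying in the tray at (303,210), clear of the walls. Next is b.

Request:
play_rows(gripper=[1,1,1,1,1,1,1,1,1,1,1,1], delta_pos=[[0,0,-2],[-1,0,-4],[-4,-1,-4.5],[-8,-2,-4.5],[-12,-3,-4.5],[-16,-4,-4.5],[-20,-4.5,-4.5],[-23.5,-4.5,-4.5],[-25.3,-4.5,-3.5],[-25.5,-4.5,-2],[-25.5,-4.5,-0.6],[-25.5,-4.5,-0.6]], turn=[[0,0,0],[0,0,0],[0,0,0],[0,0,0],[0,0,0],[0,0,0],[0,0,0],[0,0,0],[0,0,0],[0,0,0],[0,0,0],[0,0,0]])

```text
time: 7.85
position: [0.5115, -0.1022, 0.0378]
tool_rot: [0.707, 0.708, -0.001, -0.002]
ft_force: [0.4, 0.2, -0.3]
grip_width: 0.0003
grip_force: 0.0
```

```bash
python3 loc.py
```

```text
7.85 [ 0.5115 -0.1022  0.0378]
wrist green 1615 [320. 191.] rect [512. -65.] [28. 22.] 51 bb [496. -83.] [528. -52.]
wrist green 1636 [247. 198.] rect [469. -71.] [24. 27.] 34 bb [452. -89.] [482. -54.]
wrist blue 1526 [125. 191.] rect [394. -68.] [38. 21.] 77 bb [381. -86.] [403. -50.]
```

Request:
play_rows(gripper=[1,1,1,1,1,1,1,1,1,1,1,1], delta_pos=[[0,0,0.4],[0.4,0,0.5],[0.9,0,0.5],[1.4,0,0.5],[2,0,0.5],[2.7,0,0.5],[3.4,0,0.5],[4.1,0,0.5],[4.8,0,0.5],[5.5,0,0.5],[6,0,0.5],[6,0,0.5]], turn=[[0,0,0],[0,0,0],[0,0,0],[0,0,0],[0,0,0],[0,0,0],[0,0,0],[0,0,0],[0,0,0],[0,0,0],[0,0,0],[0,0,0]])

```text
time: 9.4
position: [0.5128, -0.0435, 0.0345]
tool_rot: [0.707, 0.707, -0.0, -0.0]
ft_force: [1.1, 0.8, -0.3]
grip_width: 0.0002
grip_force: 0.0
```

```bash
python3 loc.py
```

```text
9.4 [ 0.5128 -0.0435  0.0345]
wrist green 1663 [320. 206.] rect [513. -16.] [30. 22.] 46 bb [496. -34.] [529.  -2.]
wrist blue 417 [136. 262.] rect [393. -55.] [16. 15.] 0 bb [385. -63.] [401. -48.]
wrist blue 79 [138. 299.] rect [390. -85.] [14.  3.] 0 bb [383. -86.] [396. -83.]
```

Request:
play_rows(gripper=[1,1,1,1,1,1,1,1,1,1,1,1], delta_pos=[[0.5,0,0],[1.5,0,0],[2.5,0,0],[3.5,0,0],[4.5,0,0],[5.5,0,0],[6.5,0,0],[7.5,0,0],[8.5,0,0],[9.5,0,0],[10,0,0],[10,0,0]], turn=[[0,0,0],[0,0,0],[0,0,0],[0,0,0],[0,0,0],[0,0,0],[0,0,0],[0,0,0],[0,0,0],[0,0,0],[0,0,0],[0,0,0]])

```text
time: 10.95
position: [0.513, 0.0564, 0.0345]
tool_rot: [0.707, 0.707, -0.0, 0.0]
ft_force: [0.4, 0.6, 0.4]
grip_width: 0.0006
grip_force: 0.0
```

```bash
python3 loc.py
```

```text
10.95 [0.513  0.0564 0.0345]
wrist green 1856 [376.  62.] rect [541. 160.] [20. 23.] 34 bb [527. 149.] [555. 174.]
wrist green 1361 [353. 226.] rect [533.  70.] [22. 28.] 21 bb [520.  58.] [546.  86.]
```

Request:
play_rows(gripper=[1,1,1,1,1,1,1,1,1,1,1,1], delta_pos=[[-2.5,0,0],[-3,2.5,0],[-3,5.5,0],[-1,7,0],[1,7,0],[1.5,6.5,0],[1.5,5.5,0],[1.5,4.5,0],[1.5,3.5,0],[1.5,2.5,0],[1.5,1.5,0],[1.5,1,0]], turn=[[0,0,0],[0,0,0],[0,0,0],[0,0,0],[0,0,0],[0,0,0],[0,0,0],[0,0,0],[0,0,0],[0,0,0],[0,0,0],[0,0,0]])

```text
time: 12.5
position: [0.5221, 0.071, 0.0346]
tool_rot: [0.707, 0.707, -0.0, -0.0]
ft_force: [-0.3, 0.4, 0.3]
grip_width: 0.0003
grip_force: 0.1
```

```bash
python3 loc.py
```

```text
12.5 [0.5221 0.071  0.0346]
wrist green 1645 [359.  89.] rect [542. 162.] [19. 23.] 34 bb [529. 151.] [556. 176.]
wrist green 873 [287. 234.] rect [503.  81.] [16. 22.] 90 bb [492.  73.] [514.  89.]
```

Request:
play_rows(gripper=[1,1,1,1,0.72,0.72,0.72,0.72,0.72,0.72,0.72,0.72], delta_pos=[[0,1.2,0],[-2,1.5,0],[-5,1.2,0],[-5.5,-1,0],[-5.5,-2,0],[-5.5,-2,0],[-4.5,-2,0],[-3.5,-2,0],[-2.7,-2,0],[-2,-2,0],[-1.2,-2,0],[-0.5,-2,0]], turn=[[0,0,0],[0,0,0],[0,0,0],[0,0,0],[0,0,0],[0,0,0],[0,0,0],[0,0,0],[0,0,0],[0,0,0],[0,0,0],[0,0,0]])

```text
time: 14.05
position: [0.503, 0.0666, 0.0345]
tool_rot: [0.707, 0.707, 0.0, 0.0]
ft_force: [0.6, -0.9, -0.0]
grip_width: 0.0118
grip_force: 0.1
```

```bash
python3 loc.py; cp pics/wrist_14*.png pics/v3.png
```

```text
14.05 [0.503  0.0666 0.0345]
wrist green 1733 [391.  80.] rect [540. 161.] [20. 23.] 34 bb [526. 151.] [554. 176.]
wrist green 1629 [325. 214.] rect [506.  88.] [30. 22.] 70 bb [491.  74.] [520. 105.]
```

View pics/v3.png

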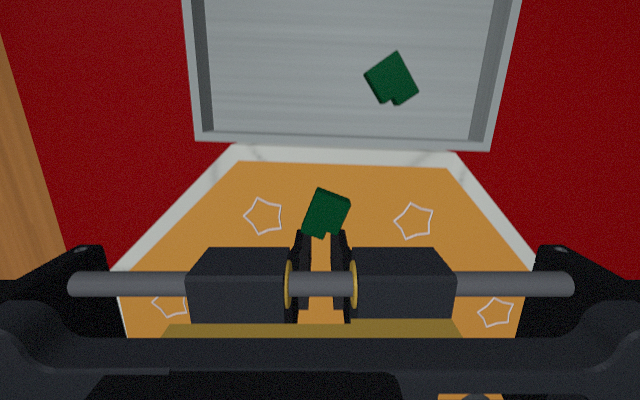

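Offcut b sits at (326,213), cradled by the two fingertips, and c lies flat in the tray at (391,78). I'll push on with b.

Request:
play_rows(gripper=[0.72,0.72,0.72,0.72,0.72,0.72,0.72,0.72,0.72,0.72,0.72,0.72], delta_pos=[[0.5,0,0],[1.2,0,0],[2,0,0],[2.8,0,0],[3.6,0,0],[4.4,0,0],[5.2,0,0],[6,0,0],[6.8,0,0],[7.6,0,0],[8.2,0,0],[8.2,0,0]], turn=[[0,0,0],[0,0,0],[0,0,0],[0,0,0],[0,0,0],[0,0,0],[0,0,0],[0,0,0],[0,0,0],[0,0,0],[0,0,0],[0,0,0]])

```text
time: 15.6
position: [0.5029, 0.1485, 0.0346]
tool_rot: [0.707, 0.707, 0.0, 0.0]
ft_force: [-0.3, -0.2, 0.8]
grip_width: 0.0121
grip_force: 0.0
```

```bash
python3 loc.py; cp pics/wrist_15*.png pics/v4.png
```

```text
15.6 [0.5029 0.1485 0.0346]
wrist green 1210 [382. 208.] rect [539. 174.] [18. 26.] 34 bb [526. 162.] [553. 190.]
wrist green 1111 [336. 215.] rect [513. 170.] [26. 19.] 78 bb [502. 156.] [523. 184.]
```

View pics/v4.png

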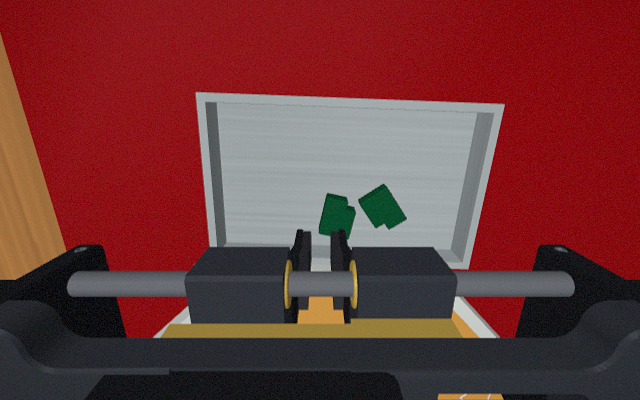

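Offcut b (337,215) lies flat in the tray beside c. Next is a.

Request:
play_rows(gripper=[0.72,0.72,0.72,0.72,0.72,0.72,0.72,0.72,0.72,0.72,0.72,0.72], delta_pos=[[0,0,-2],[-1,0,-4],[-4,-1,-4.5],[-8,-2,-4.5],[-12,-3,-4.5],[-16,-3.4,-4.5],[-20,-3.4,-4.5],[-24,-3.4,-4.5],[-26,-3.4,-3.5],[-26.2,-3.4,-2],[-26.2,-3.4,-0.6],[-26.2,-3.4,-0.6]], turn=[[0,0,0],[0,0,0],[0,0,0],[0,0,0],[0,0,0],[0,0,0],[0,0,0],[0,0,0],[0,0,0],[0,0,0],[0,0,0],[0,0,0]])

```text
time: 17.15
position: [0.4676, -0.1124, 0.0392]
tool_rot: [0.707, 0.707, -0.001, -0.002]
ft_force: [0.2, -0.6, 1.4]
grip_width: 0.012
grip_force: 0.0
```

```bash
python3 loc.py
```

```text
17.15 [ 0.4676 -0.1124  0.0392]
wrist green 1587 [319. 181.] rect [468. -71.] [22. 28.] 35 bb [452. -89.] [480. -54.]
wrist blue 1423 [195. 175.] rect [393. -68.] [37. 19.] 81 bb [382. -86.] [402. -50.]
```

Request:
play_rows(gripper=[0.72,0.72,0.72,0.72,0.72,0.72,0.72,0.72,0.72,0.72,0.72,0.72], delta_pos=[[0,0,0.4],[0.4,0,0.5],[0.9,0,0.5],[1.4,0,0.5],[2,0,0.5],[2.7,0,0.5],[3.4,0,0.5],[4.1,0,0.5],[4.8,0,0.5],[5.5,0,0.5],[6.2,0,0.5],[6.2,0,0.5]], turn=[[0,0,0],[0,0,0],[0,0,0],[0,0,0],[0,0,0],[0,0,0],[0,0,0],[0,0,0],[0,0,0],[0,0,0],[0,0,0],[0,0,0]])

```text
time: 18.7
position: [0.4687, -0.0513, 0.0355]
tool_rot: [0.707, 0.707, -0.0, -0.0]
ft_force: [0.2, 0.5, 0.2]
grip_width: 0.0121
grip_force: 0.0
```

```bash
python3 loc.py
```

```text
18.7 [ 0.4687 -0.0513  0.0355]
wrist green 1610 [317. 212.] rect [468. -29.] [23. 30.] 34 bb [452. -47.] [480. -10.]
wrist blue 288 [199. 249.] rect [390. -56.] [21.  8.] 48 bb [385. -67.] [399. -48.]
```

Request:
play_rows(gripper=[0.72,0.72,0.72,0.72,0.72,0.72,0.72,0.72,0.72,0.72,0.72,0.72], delta_pos=[[0.5,0,0.1],[1.4,0,0.1],[2.3,0,0.1],[3.2,0,0.1],[4.1,0,0.1],[5,0,0.1],[5.9,0,0.1],[6.8,0,0.1],[7.7,0,0.1],[8.6,0,0.1],[9.5,0,0.1],[9.5,0,0.1]], turn=[[0,0,0],[0,0,0],[0,0,0],[0,0,0],[0,0,0],[0,0,0],[0,0,0],[0,0,0],[0,0,0],[0,0,0],[0,0,0],[0,0,0]])

```text
time: 20.25
position: [0.4688, 0.0437, 0.0345]
tool_rot: [0.707, 0.708, -0.0, -0.0]
ft_force: [-0.3, 0.5, 0.1]
grip_width: 0.0119
grip_force: 0.0
```

```bash
python3 loc.py
```

```text
20.25 [0.4688 0.0437 0.0345]
wrist green 2187 [452.  39.] rect [534. 157.] [22. 23.] 34 bb [519. 146.] [549. 172.]
wrist green 2003 [397.  52.] rect [508. 153.] [25. 20.] 77 bb [496. 140.] [519. 167.]
wrist green 1621 [317. 213.] rect [468.  66.] [23. 30.] 36 bb [452.  49.] [480.  84.]
```

Request:
play_rows(gripper=[0.72,0.72,0.72,0.72,0.72,0.72,0.72,0.72,0.72,0.72,0.72,0.72], delta_pos=[[0.5,0,0],[1.5,0.1,0],[2.5,0.2,0],[3.5,0.3,0],[4.5,0.4,0],[5.5,0.5,0],[6.5,0.5,0],[7.5,0.5,0],[8.5,0.5,0],[9.5,0.5,0],[10.2,0.5,0],[10.4,0.5,0]], turn=[[0,0,0],[0,0,0],[0,0,0],[0,0,0],[0,0,0],[0,0,0],[0,0,0],[0,0,0],[0,0,0],[0,0,0],[0,0,0],[0,0,0]])

```text
time: 21.8
position: [0.4739, 0.1475, 0.0345]
tool_rot: [0.707, 0.707, -0.0, 0.0]
ft_force: [0.0, -0.0, -0.7]
grip_width: 0.012
grip_force: 0.0
```

```bash
python3 loc.py; cp pics/wrist_21*.png pics/v5.png
```

```text
21.8 [0.4739 0.1475 0.0345]
wrist green 1242 [320. 204.] rect [475. 176.] [24. 20.] 36 bb [461. 162.] [486. 191.]
wrist green 1280 [424. 206.] rect [535. 174.] [19. 27.] 34 bb [520. 162.] [549. 189.]
wrist green 1263 [377. 215.] rect [508. 170.] [25. 20.] 78 bb [497. 155.] [519. 184.]
```

View pics/v5.png

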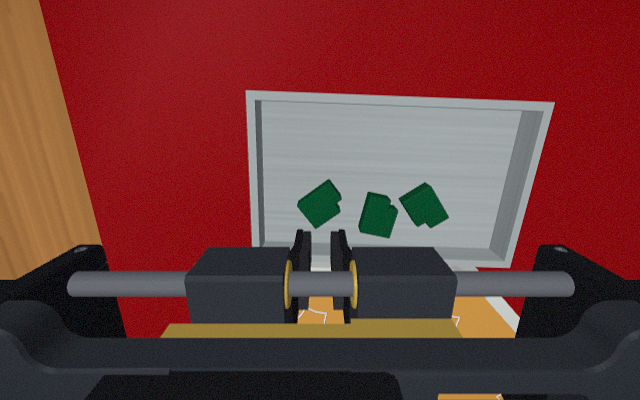

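All three offcuts lie flat in the tray, at (319,204), (378,215) and (424,205). I'll raise the arm, check the scene and hand in.

Request:
play_rows(gripper=[0.72,0.72,0.72,0.72,0.72,0.72,0.72,0.72,0.72,0.72], delta_pos=[[0,0,-2],[0,0,-5],[-3,1,-8],[-7,2,-12],[-11,3,-16],[-14,4,-19],[-16,4,-19],[-16,4,-19],[-16,4,-19],[-16,4,-19]], turn=[[0,0,0],[0,0,0],[0,0,0],[0,0,0],[0,0,0],[0,0,0],[0,0,0],[0,0,0],[0,0,0],[0,0,0]])

```text
time: 23.1
position: [0.5133, -0.012, 0.2239]
tool_rot: [0.707, 0.707, -0.0, -0.001]
ft_force: [0.1, 0.1, -0.7]
grip_width: 0.0123
grip_force: 0.0
```

```bash
python3 loc.py; cp pics/wrist_2[2-4]*.png pics/v6.png
```

```text
23.1 [ 0.5133 -0.012   0.2239]
wrist green 488 [287.  22.] rect [479. 159.] [25. 22.] 37 bb [463. 144.] [489. 174.]
wrist green 498 [349.  24.] rect [544. 156.] [21. 26.] 34 bb [529. 144.] [558. 172.]
wrist green 468 [321.  31.] rect [515. 151.] [27. 20.] 77 bb [503. 137.] [526. 166.]
wrist blue 254 [230. 217.] rect [392. -67.] [35. 17.] 85 bb [382. -84.] [400. -50.]
wrist blue 30 [337. 321.] rect [ 538. -237.] [17.  6.] 0 bb [ 530. -240.] [ 546. -234.]
```

View pics/v6.png

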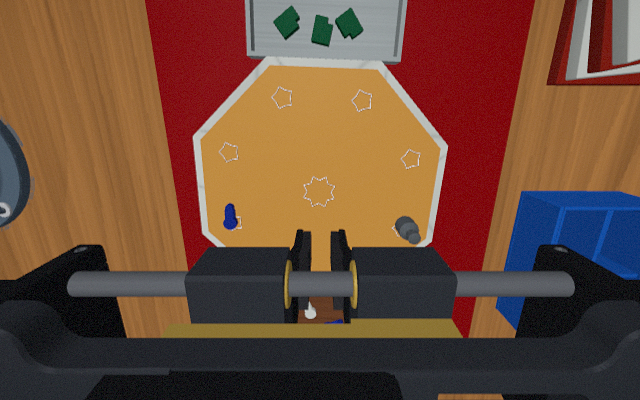

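The slab is clear, with all three offcuts in the tray at (287,22), (321,31) and (349,24). The petal (230,216) and the weight (407,228) have not moved.

```bash
python3 -c "
from rig import robot;print(robot.hand_in())"
```

```text
the job is handed in; nothing more can be done
None
```

I pushed all three offcuts into the grey scrap tray, where they lie flat on its floor and clear of the rim, left the petal and weight where they were, and handed the job in at about 23 s.

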